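# Lock the filter hatch of the dust extractor

## Task

A fresh filter is in the dust extractor and its hatch stands ajar: push the hatch down, set a fingertip in the slot of its quarter-turn fastener and, keeping the hatch down, turn the fastener a quarter turn clockwise to its stop so that the hatch stays locked when you let go. Only press and turn: do not lift the hatch, and leave the jars, the bowl and everything else standing around where they are.

Things in the scene. Friction and masses are not known exactly. Their poses are not given: they have to be found in the camera images.
- extractor: benchtop dust extractor, fixed: grey housing 320 (x) x 400 (y) mm, its flat deck 140 mm above the table. Origin: centre of its underside. -x is its front (towards the robot), +y its left end, z up. The white hatch in the deck is hinged along y at x = +100, z = 142 mm. The fastener's axis stands at x = -60, y = 0 mm; with the hatch fully down the floor of its slot is at z = 142 mm.
- hatch_edge (a point): middle of the upper front edge of the white hatch, a plate 222 (x) x 244 (y) x 10 mm; 222 mm from the hinge, 152 mm above the table when fully down. The frame tilts with the hatch.
- hatch (a joint): hatch angle (rad): 0 is fully down on its seal, grows as the front edge rises. A hinge spring lifts it: unlocked it stands ajar at 0.07 to 0.18. Holding it down at the fastener takes 2 to 6 N. The fastener can lock only while the hatch is held below about 0.015 (2 mm at the fastener); locked and let go, it rises only to about 0.02, against the fastener's tongue.
- cam (a joint): angle of the quarter-turn fastener (rad): 0 unlocked, 1.571 locked, at a stop; grows clockwise from above. It takes about 0.1 N m and stays where it is left. A steel tongue under the head reaches 64 mm from the axis; locked, it points to the front, under the deck's edge. With the hatch up it strikes the deck instead.
- slot (a point): centre of the floor of the fastener's slot, on its axis. Head: grey disc 86 mm across, top 16 mm above the slot's floor and 6 mm above the hatch. Slot: straight, 66 mm long (y of this frame), 34 wide, 16 deep, ends closed, dark floor. z: the axis, up. Pointer mark and tongue at the -y end. Unlocked, the slot runs along the extractor's y, pointer to its right end; locked, front to back, pointer to the front.
- jar_deck: bystander: sample jar standing on the extractor's deck beside the hatch, 66 mm across, 62 mm tall, white screw lid; origin at the centre of its underside, z up
- jar_side: bystander: sample jar like the one on the deck, on the table to the right of the extractor; origin at the centre of its underside
- jar_front: bystander: sample jar like the one on the deck, on the table by the extractor's front left corner; origin at the centre of its underside
- bowl: bystander: dark red lacquer bowl on the table to the left of the extractor, 116 mm across, 62 mm tall; origin at the centre of its underside
- scoop: bystander: white plastic measuring spoon 150 mm long, lying on the extractor's deck to the right of the hatch; x along its length

How it is judged:
On the way, in this order (a step that is already met when the one before it is completed fails the run):
1. the hatch is pushed down onto its seal, the fastener still unlocked (value of joint hatch below 0.035 rad and value of joint cam below 0.7 rad), for 0.1 s.
2. the fastener is being turned by the fingers with the hatch held down (value of joint hatch below 0.035 rad and value of joint cam above 0.7 rad and contact force between the fingers and extractor above 0.3 N), for 0.05 s.
At the end, for the whole second after the job is handed in: the fastener is turned to its stop (within 10 degrees of the full quarter turn), and with nothing touching it the hatch stays down, its front edge less than 9 mm above fully closed, everything at rest (value of joint cam above 1.4 rad and value of joint hatch below 0.04 rad and velocity of joint each of hatch, cam below 0.02 rad/s).
It fails at once if the hatch is lifted open (value of joint hatch above 0.26 rad).
It fails at once if a jar, the bowl or the spoon is pushed away or picked up (moved more than 25 mm) (distance of any of jar_deck, jar_side, jar_front, bowl, scoop from where it was at the start of the episode above 0.025 m).
It also fails if it takes over 35 s, if anything falls off the work surface, if the arm or the gripper's body presses on something with over 40 N, if the wrist force passes 120 N, or if a joint passes its speed limit or range.

## Robot

A 6-joint arm with a two-finger parallel gripper is mounted at the origin on the work surface. World frame = base frame: x ahead of the robot, y to its left, z up, the work surface at z = 0. Lengths are in m, angles in rad, forces in N, time in s.
With the tool pointing down it reaches from about 0.375 to 0.925 m from the base axis. Payload 5.7 kg.
Tool frame: the origin (TCP) lies midway between the tips of the shut fingers; the grasp point (between the pads) lies 19 mm behind it; z points along the fingers, y is the line along which they close (so a half turn about z gives the same grasp; the last joint's range is limited). The gripper opens to 85 mm and grips with 20 to 120 N. Pads are 22 mm wide; open, the fingers measure 114 mm over their backs; the gripper's body (76 mm by 85 mm) begins 54 mm behind the grasp point. The pads swing forward as they close: fully open they stand 13 mm farther back than shut.
Start: joints at [-0.115, 0.359, 1.51, -0, 1.272, -0.115], TCP at [0.6, -0, 0.231] pointing down, gripper open.
Joint ranges: [-2.97, 2.97], [-1.01, 2.36], [0.21, 2.38], [-0.96, 4.11], [0.2, 2.71], [-2.98, 2.98]. Speed limits (rad/s): [2.39, 2.39, 3.14, 3.14, 3.14, 3.14].

## Interface

Orientations are given as [roll, pitch, yaw] about the fixed x, y, z axes, in that order (R = Rz(yaw) Ry(pitch) Rx(roll)).
In Python, from station import env, optics, ticket gives the robot as it stands. The module is installed in compiled form; this text tells all that it offers.
- The arm moves only by the shell command python3 -m inch 'ROWS' [FORCE]. ROWS is JSON, one flat list of numbers, 5 for each row, row after row: the shift along the world's x, y, z in cm, then the turn about the world's z in rad, then the opening, from 0 (shut) to 1 (fully open). In form: [dx, dy, dz, spin, hand, dx, dy, dz, spin, hand, ...]. A call has 1 to 20 rows; each row is the pose to reach, as a shift and turn from the pose commanded when the call began; what a row does not reach only later rows make up. A row lasts 1/8 s, in which the tool goes at most 62.5 mm and 10.7 degrees, less where a joint would pass 70% of its speed; a pose out of reach is approached as far as the arm can. A call with a gripper value outside its range is refused whole. The fingers move at their own pace and stop on an object; FORCE is the grip in N (left out, the last holds). Time passes only in rows, so rows that repeat a pose let the fingers close. It gives the time, the measured TCP pose, the force, the opening and the grip force at its end, in the units of the state.
- env.sense(): the state, without advancing time (a new reading comes with each control period).
- optics.read_camera(name): name is "scene" or "side" or "wrist"; returns the picture (384x512x3 uint8, blue, green, red); there is no depth.
- optics.camera_params(name): a dict with "intrinsics" (3x3 intrinsics, pixels), "world_from_camera" (4x4, takes a point from camera to world coordinates); the wrist camera has in their place "tool_from_camera" (4x4, takes a point from camera to tool coordinates, whose origin is the TCP and whose axes are the flange's). Camera axes: x right, y down, z forward; pixel columns grow to the right and rows downward; lengths in m; the calibration is good to about 2 mm. A picture is of the moment at which its call begins: read the wrist's pose just before it. camera_params takes no time and is no camera call.
- ticket.hand_in(): hands the job in; it is judged then, once.
The state is a dict: "t": time; "joint_positions": joint angles; "joint_velocities": joint speeds; "effort": joint torques, N m; "eef_pos": TCP position; "tcp_rot": TCP orientation; "contact_force": force on the tool from outside, world axes, zero at the start; "torque": the same for the moment, N m; "finger_gap": finger opening in m; "finger_force": force on a finger pad.
Only numpy, scipy, OpenCV 4.12 (cv2) and the standard library are available. Lean on these libraries where they do the work, as an engineer would, in place of code of your own. Each camera call takes 0.05 s, during which the arm holds its last target. There are 200 camera calls.

## Working session

There is one attempt and no reset: what is moved stays moved. The work goes in short steps, Python scripts to look and compute and a shell command to move; the robot and the scene stay as the last step left them, time stands still between calls to the robot, and variables do not carry over. Pictures are saved under pics/ and viewed, at most 10 in all, crops included, and the job is handed in when it is done.

```bash
mkdir -p pics; python3 - <<'E'
from station import env, optics
import cv2,numpy as np
s=env.sense();print(s['t'],s['eef_pos'],s['tcp_rot'],s['finger_gap'])
for n in ('scene','wrist'):
    cv2.imwrite(f'pics/{n}0.png',optics.read_camera(n))
    p=optics.camera_params(n);print(n,{k:np.round(v,3).tolist() for k,v in p.items() if not isinstance(v,str)})
cv2.imwrite('pics/side0.png',optics.read_camera('side'))
E
```

```text
0.0 [5.99288215e-01 5.64637993e-05 2.30426897e-01] [-3.13968368e+00 -2.01371721e-04  1.57076302e+00] 0.08538496657998097
scene {'intrinsics': [[433.682, 0.0, 248.808], [0.0, 433.682, 195.812], [0.0, 0.0, 1.0]], 'world_from_camera': [[0.07, 0.719, -0.692, 1.427], [0.997, -0.056, 0.044, 0.002], [-0.007, -0.693, -0.721, 0.966], [0.0, 0.0, 0.0, 1.0]]}
wrist {'intrinsics': [[335.62, 0.0, 260.55], [0.0, 335.62, 189.905], [0.0, 0.0, 1.0]], 'tool_from_camera': [[-0.0, -0.964, -0.266, 0.068], [1.0, -0.0, -0.0, 0.0], [0.0, -0.266, 0.964, -0.143], [0.0, 0.0, 0.0, 1.0]]}
```

View pics/scene0.png

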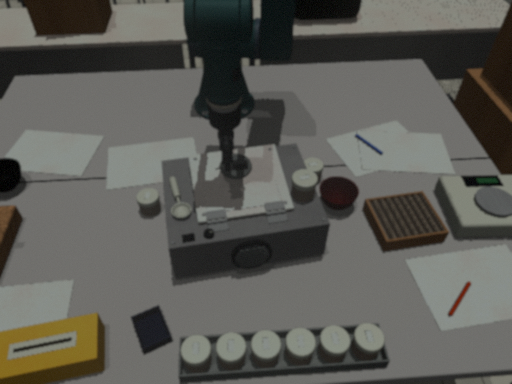

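View pics/wrist0.png

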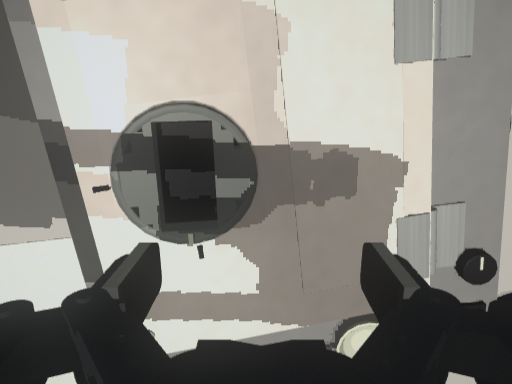

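The wrist picture shows the head disc spanning cols 110–258 and rows 101–244. The slot runs roughly along image vertical (world y), with the pointer mark at the bottom near (190,240) (-y). The hinges are on the right (+x).

```bash
cat > h.py <<'E'
from station import env, optics
import cv2,numpy as np
from scipy.spatial.transform import Rotation as R
def pose():
    s=env.sense();T=np.eye(4);T[:3,:3]=R.from_euler('xyz',s['tcp_rot']).as_matrix();T[:3,3]=s['eef_pos'];return T
def ray(px,n='wrist',T=None):
    p=optics.camera_params(n);K=np.array(p['intrinsics'])
    W=(pose() if T is None else T)@np.array(p['tool_from_camera']) if n=='wrist' else np.array(p['world_from_camera'])
    d=W[:3,:3]@np.linalg.inv(K)@[px[0],px[1],1];return W[:3,3],d
def onz(px,z,n='wrist',T=None):
    o,d=ray(px,n,T);return o+d*(z-o[2])/d[2]
E
python3 - <<'E'
from h import *
for z in (.16,.17,.18,.19):
    a=[onz(p,z)[:2] for p in((110,172),(258,172),(184,101),(184,244))]
    print(z,np.linalg.norm(a[1]-a[0]),np.linalg.norm(a[3]-a[2]),(a[0]+a[1]+a[2]+a[3])/4)
# image-line directions (on deck plane): left slot edge, hatch front edge, hinge edge
for p,q,z in(((155,122),(163,233),.175),((35,130),(85,290),.14),((278,0),(303,290),.15)):
    d=onz(q,z)-onz(p,z);print(np.degrees(np.arctan2(d[0],-d[1])))
im=cv2.imread('pics/wrist0.png')[80:260,80:280];cv2.imwrite('pics/c0.png',cv2.resize(im,(800,600)[:1]+(600,),interpolation=1)) if 0 else cv2.imwrite('pics/c0.png',cv2.resize(im,None,fx=3,fy=3))
s=cv2.imread('pics/side0.png');cv2.imwrite('pics/s0.png',s)
p=optics.camera_params('side');print({k:np.round(v,3).tolist() for k,v in p.items()})
E
```

```text
0.16 0.09646943560356616 0.09581431512377672 [0.54967374 0.01924031]
0.17 0.0919583748146042 0.09133388878695935 [0.55202776 0.02150013]
0.18 0.08744731402564211 0.08685346245014204 [0.55438178 0.02375994]
0.19 0.08293625323668002 0.0823730361133247 [0.55673579 0.02601976]
-0.5834203262483824
7.848017432223614
6.263847596993349
{'intrinsics': [[420.384, 0.0, 256.613], [0.0, 420.384, 194.069], [0.0, 0.0, 1.0]], 'world_from_camera': [[-0.927, -0.284, 0.246, 0.355], [-0.376, 0.719, -0.585, 0.647], [-0.01, -0.635, -0.773, 0.892], [0.0, 0.0, 0.0, 1.0]]}
```

View pics/c0.png

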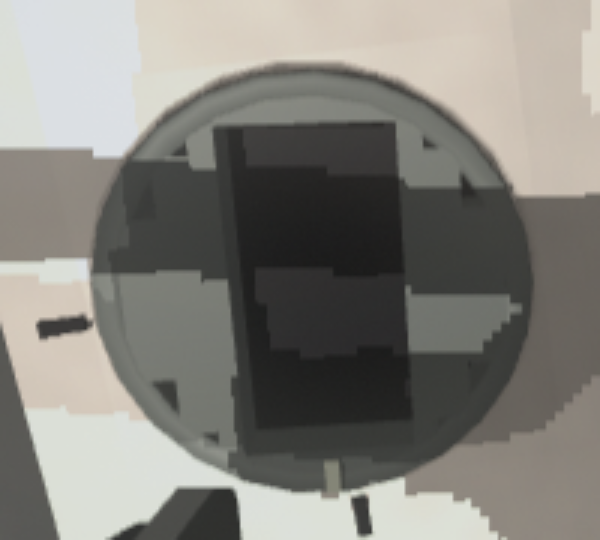

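View pics/s0.png

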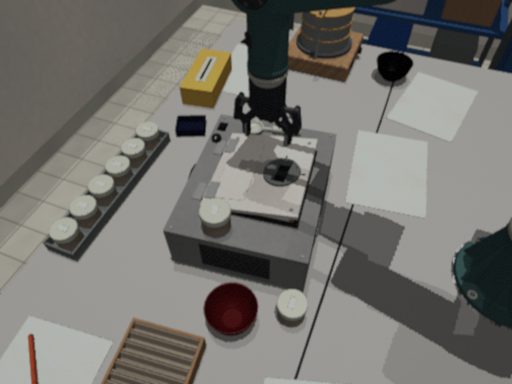

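The crop shows the slot rim corners at about TL(152,123), TR(212,121) and BL(158,232), BR(218,225). The pointer mark is at (190,239). The side view shows the hatch ajar and the jar on the deck to its left.

```bash
python3 - <<'E'
from h import *
def ang(p,q,z,n):
    d=onz(q,z,n)-onz(p,z,n);return np.degrees(np.arctan2(d[1],d[0])),np.linalg.norm(d)
for p,q in (((151.7,122.7),(158.3,231.7)),((212.3,121),(217.3,219.3)),((151.7,122.7),(212.3,121)),((184,172.5),(191,239))):print(ang(p,q,.183,'wrist'))
for p,q,n in (((168,243),(325,222),'scene'),((201,222),(291,208),'scene'),((173,256),(293,284),'side'),((293,284),(336,130),'side'),((173,235),(296,255),'side')):print(n,ang(p,q,.14,n))
g=cv2.Canny(cv2.imread('pics/wrist0.png'),40,120)
for l in cv2.HoughLinesP(g,1,np.pi/360,40,minLineLength=55,maxLineGap=6)[:,0]:print(l,np.round(ang(l[:2],l[2:],.16,'wrist'),3))
E
```

```text
(np.float64(-91.40693716330608), np.float64(0.0654940288440474))
(np.float64(-89.22167274798174), np.float64(0.058341411950449056))
(np.float64(1.5771931477689605), np.float64(0.03394942171429261))
(np.float64(-87.57504066050822), np.float64(0.04184262282686242))
scene (np.float64(95.37976833256747), np.float64(0.38857109211413493))
scene (np.float64(97.31774132998027), np.float64(0.23236188394135998))
side (np.float64(-172.8185501323836), np.float64(0.25310232700611185))
side (np.float64(-85.08107332222475), np.float64(0.46709402206362644))
side (np.float64(-169.04195103953845), np.float64(0.26598649823112197))
[ 28   0 106 282] [-82.91    0.182]
[433  87 434   0] [9.7077e+01 4.8000e-02]
[ 24  77  86 288] [-83.013   0.145]
[275   0 289 145] [-83.218   0.084]
[273   0 287 144] [-8.3265e+01  8.3000e-02]
[430 287 431 155] [9.7242e+01 9.6000e-02]
[496 300 510 128] [96.535  0.124]
[432 154 432  88] [9.7709e+01 4.1000e-02]
[  2   0  87 288] [-82.903   0.187]
[231 340 308 325] [12.976  0.059]
[155 118 166 223] [-8.8657e+01  7.0000e-02]
[  7 245  67 238] [7.075 0.043]
[403  98 405 161] [-8.1729e+01  4.0000e-02]
[297 218 303 288] [-8.3753e+01  5.4000e-02]
[236 340 303 327] [12.938  0.051]
[394  64 469  55] [6.504 0.044]
```

The extractor yaw is about +7°, the slot lies at about 90° in world, and the axis is near (0.551, 0.024) when down. The hatch angle is about 0.16, which is consistent with the given range.

```bash
python3 -m inch '[-4.8,2.4,0,1.57,0.3, -4.8,2.4,0,1.57,0.3, -4.8,2.4,0,1.57,0.3, -4.8,2.4,0,1.57,0.3, -4.8,2.4,0,1.57,0.3, -4.8,2.4,0,1.57,0.3, -4.8,2.4,0,1.57,0.3, -4.8,2.4,0,1.57,0.3, -4.8,2.4,0,1.57,0.3, -4.8,2.4,0,1.57,0.3, -4.8,2.4,0,1.57,0.3]'
python3 - <<'E'
from h import *
s=env.sense();print(s['t'],s['joint_positions'],s['finger_gap'])
im=optics.read_camera('wrist');cv2.imwrite('pics/w1.png',im)
for z in (.14,.183):print(onz((256,192),z))
E
```

```text
t: 1.52
eef_pos: [0.5518, 0.024, 0.2311]
tcp_rot: [-3.142, -0.0, 3.139]
contact_force: [-0.2, 0.3, -0.1]
finger_gap: 0.0256
finger_force: 0.0
1.525 [-8.14803517e-02  2.90929457e-01  1.61372979e+00 -9.68763758e-05
  1.23727748e+00 -1.65003058e+00] 0.02558805064813911
[0.55111149 0.02099006 0.14      ]
[0.53892189 0.02155573 0.183     ]
```

View pics/w1.png

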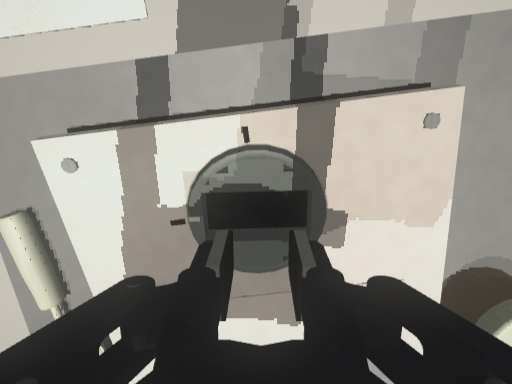

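The camera now looks with up = -x. The head disc spans cols 187–327 and rows 146–275, and the slot is horizontal (world y), about (207–308, 192–229). The fingertips at (225,232) and (300,232) fit within the slot's length.

```bash
python3 - <<'E'
from h import *
for z in (.175,.183,.19):
    print(z,[onz(p,z)[:2].round(4).tolist() for p in((257,210.5),(187,210),(327,210),(257,146),(207,192),(308,191),(208,228.5),(308,228.5))])
E
```

```text
0.175 [[0.5533, 0.022], [0.5528, -0.0219], [0.553, 0.0659], [0.5127, 0.0222], [0.5411, -0.0088], [0.5406, 0.0535], [0.5653, -0.0092], [0.5654, 0.0544]]
0.183 [[0.5505, 0.0221], [0.5501, -0.02], [0.5503, 0.0642], [0.5116, 0.0223], [0.5388, -0.0075], [0.5384, 0.0524], [0.562, -0.0079], [0.5622, 0.0532]]
0.19 [[0.5481, 0.0222], [0.5477, -0.0184], [0.5479, 0.0628], [0.5106, 0.0223], [0.5369, -0.0063], [0.5364, 0.0513], [0.5592, -0.0067], [0.5594, 0.0521]]
```

```bash
python3 -m inch '[-0.2,-0.1,-2,0,0.3, -0.2,-0.1,-4,0,0.3, -0.2,-0.1,-5,0,0.3, -0.2,-0.1,-6,0,0.3, -0.2,-0.1,-6.5,0,0.3, -0.2,-0.1,-7,0,0.3,-0.2,-0.1,-7,0,0.3]'; python3 -m inch '[0,0,-0.5,0,0.3, 0,0,-1,0,0.3, 0,0,-1.3,0,0.3, 0,0,-1.3,0,0.3]'
python3 - <<'E'
from h import *
cv2.imwrite('pics/w2.png',optics.read_camera('wrist'))
E
```

```text
t: 2.45
eef_pos: [0.55, 0.023, 0.1612]
tcp_rot: [-3.141, 0.0, 3.141]
contact_force: [-0.1, -0.5, -0.9]
finger_gap: 0.0255
finger_force: 0.0
t: 2.95
eef_pos: [0.5498, 0.0229, 0.148]
tcp_rot: [-3.141, -0.0, 3.141]
contact_force: [-0.8, -0.5, 1.2]
finger_gap: 0.0257
finger_force: 0.8
```

View pics/w2.png

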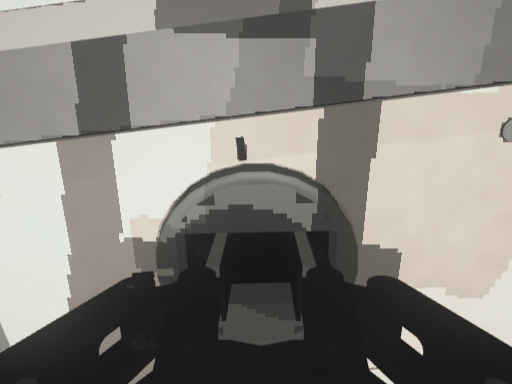

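The fingers are inside the slot, centred at about column 260, and the hatch is nearly down. I'll press further.

```bash
python3 -m inch '[0,0,-0.3,0,0.3, 0,0,-0.6,0,0.3, 0,0,-0.8,0,0.3, 0,0,-0.8,0,0.3]'; python3 -m inch '[0,0,-0.2,0,0.3, 0,0,-0.2,0,0.3]'
```

```text
t: 3.5
eef_pos: [0.5499, 0.0229, 0.1417]
tcp_rot: [-3.141, 0.0, 3.141]
contact_force: [-5.9, -1.9, 17.3]
finger_gap: 0.0256
finger_force: 8.5
t: 3.75
eef_pos: [0.55, 0.0229, 0.1415]
tcp_rot: [-3.141, 0.001, 3.141]
contact_force: [-10.8, -0.2, 31.9]
finger_gap: 0.0256
finger_force: 16.2
```

The fingers have bottomed firmly, so the hatch is down. I'll ease off slightly and turn clockwise.

```bash
python3 -m inch '[0,0,0.1,0,0.3, 0,0,0.1,-0.15,0.3, 0,0,0.1,-0.3,0.3, 0,0,0.1,-0.45,0.3, 0,0,0.1,-0.6,0.3, 0,0,0.1,-0.75,0.3, 0,0,0.1,-0.9,0.3, 0,0,0.1,-0.9,0.3]'; python3 - <<'E'
from h import *
print(env.sense()['torque'])
cv2.imwrite('pics/w3.png',optics.read_camera('wrist'))
E
```

```text
t: 4.75
eef_pos: [0.5518, 0.0233, 0.1417]
tcp_rot: [3.138, 0.002, 2.239]
contact_force: [-3.5, 1.1, 20.4]
finger_gap: 0.0256
finger_force: 10.0
[ 0.12604272  0.8068634  -0.08364267]
```

View pics/w3.png

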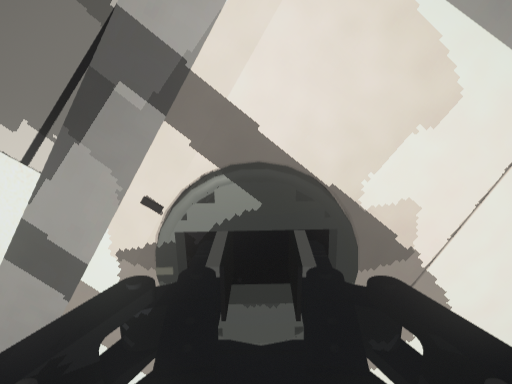

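The slot appears unchanged relative to the fingers, so it is turning with them and the hatch is down. I'll continue.

```bash
python3 -m inch '[0,0,0,-0.15,0.3, 0,0,0,-0.3,0.3, 0,0,0,-0.45,0.3, 0,0,0,-0.6,0.3, 0,0,0,-0.68,0.3, 0,0,0,-0.68,0.3]'; python3 -c "
from h import *
print(env.sense()['torque'])"; python3 -m inch '[0,0,0,-0.1,0.3, 0,0,0,-0.1,0.3]'; python3 - <<'E'
from h import *
print(env.sense()['torque'])
cv2.imwrite('pics/w4.png',optics.read_camera('wrist'))
E
```

```text
t: 5.55
eef_pos: [0.553, 0.0223, 0.1417]
tcp_rot: [3.135, 0.001, 1.56]
contact_force: [-0.1, -2.9, 17.0]
finger_gap: 0.0256
finger_force: 8.4
[-0.39124396  0.38095222  0.0466294 ]
t: 5.8
eef_pos: [0.553, 0.0221, 0.1417]
tcp_rot: [3.135, 0.001, 1.46]
contact_force: [-0.6, -2.5, 16.8]
finger_gap: 0.0261
finger_force: 8.3
[-0.47491522  0.33165506  0.05961745]
```

View pics/w4.png

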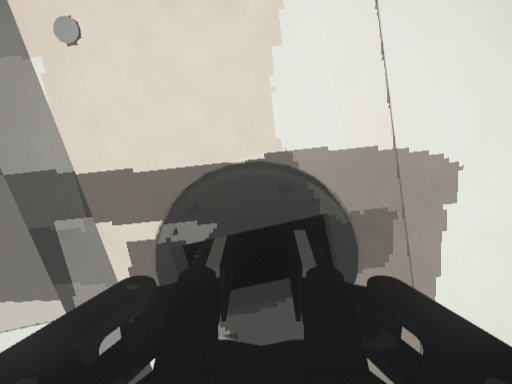

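The slot now lags the fingers by about 11°, at about +5–7° in world, which is the extractor's x axis. It seems to be near the stop, so I'll turn a little more to take up the play.

```bash
for i in 1 2; do python3 -m inch '[0,0,0,-0.1,0.3, 0,0,0,-0.1,0.3]' | grep -E 'rot|force'; python3 -c "
from h import *
print(env.sense()['torque'])"; done; python3 - <<'E'
from h import *
cv2.imwrite('pics/w5.png',optics.read_camera('wrist'))
E
```

```text
tcp_rot: [3.135, 0.0, 1.36]
contact_force: [-0.4, -3.1, 16.2]
finger_force: 9.1
[-0.56633035  0.36995126  0.08633245]
tcp_rot: [3.135, 0.001, 1.262]
contact_force: [0.1, -5.1, 17.4]
finger_force: 27.1
[-0.7260512   0.39445763  0.92287772]
```

View pics/w5.png

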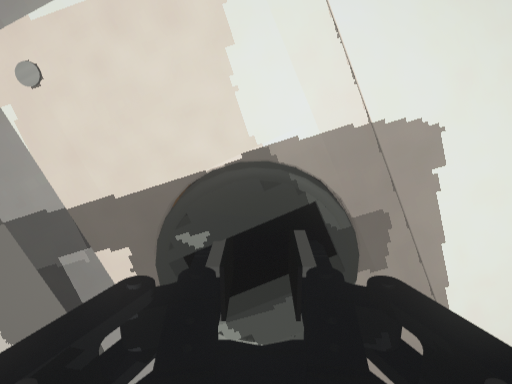

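The torque jumped to 0.92 N·m, so this is the hard stop. I'll unwind a little within the play and lift straight out.

```bash
python3 -m inch '[0,0,0.1,0.1,0.3, 0,0,0.3,0.22,0.3, 0,0,0.6,0.22,0.3, 0,0,1.2,0.22,0.3, 0,0,2.2,0.22,0.3, 0,0,4,0.22,0.3, 0,0,7,0.22,0.3, 0,0,9,0.22,0.3, 0,0,9,0.22,0.3, 0,0,9,0.22,0.3]'; python3 - <<'E'
from h import *
cv2.imwrite('pics/w6.png',optics.read_camera('wrist'))
E
```

```text
t: 7.65
eef_pos: [0.5494, 0.0231, 0.2287]
tcp_rot: [-3.141, -0.0, 1.48]
contact_force: [-0.2, -0.2, 0.7]
finger_gap: 0.0255
finger_force: 0.0
```

View pics/w6.png

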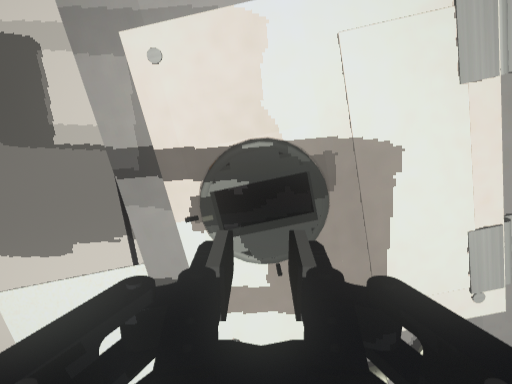

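The pointer points to the front and lines up with the hatch mark at (192,219). The slot is at about +7°, matching the extractor's x axis. The head shrank from 140 to 130 px across, so it sits about 16–20 mm lower and the hatch is holding down. Handing in.

```bash
python3 -c "
from station import ticket
print(ticket.hand_in())"
```

```text
the job is handed in; nothing more can be done
None
```

I pushed the hatch down, turned the fastener clockwise to its stop, and the hatch stayed down after I let go; the job is handed in at about 7.7 s, but `hand_in` returned no verdict.

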